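# Slide the book trolley's battery pack home in its charging dock

### The job

The book trolley's battery pack must go on charge: slide it across the desk, never lifting it, and push its plug block straight into the socket of the charging dock until the pack sits fully home against the socket, with the sprung charge plunger inside pressed in. The socket floats sideways in its dock, so look or feel for where it stands today. Leave the pack there, and leave the books and desk things around it where they are.

Things in the scene. Friction and masses are not known exactly. Their poses are not given: they have to be found in the camera images.
- pack: loose battery pack lying flat on the desk, 0.5 to 0.9 kg, sliding friction 2 to 7 N: grey case 90 long (x) x 95 wide (y) x 45 high with a black plug block out of its front (+x) face. Origin on the underside, under the case's centre: case x -45 to 45, plug x 45 to 110. z up. Too wide for most grippers: push it
- plug_tip (a point): centre of the flat front end of the pack's plug block, 110 ahead of the pack's origin and 18 above the underside. The plug is 65 long x 66 wide x 36 high, at desk level, centred on the case's width; its front upright edges are rounded (radius 2.5). Axes as the pack's
- dock: charging dock fixed to the desk. x = insertion direction (mouth faces -x), z up. Origin on the desk at the mouth plane, in the middle of the dock's width. Black hood x 45 to 140, y -92 to 92, 69 high, roofing the rear of the socket (underside z 46). Pack is home when its case front meets the cheeks' front ends: pack origin at x = -45, its x along dock x
- socket_nominal (a point): point on the desk 22 behind the mouth plane, on the dock's middle line, axes as the dock's. Around it two grey cheeks, 16 thick, 44 high, run from x 0 of the dock into the hood; gap between them 70, open in front, above (to x 45) and down to the desk. Their centre line is anywhere up to 18 either side of this point and is not reported; they hold still against 50 N: look, or touch their inner faces
- charge_plunger (a joint): sprung plunger deep in the socket on the cheeks' centre line, pushed along dock x by the plug's front: 0 = out (22 wide round head, 51 behind the mouth, 20 above the desk), 0.014 m = in, with the pack home. Spring 0.8 to 1.3 N, weaker than the pack's friction, so the pack stays put. Its steel tail comes out of the dock's back as it is pressed
- paperback: closed green paperback lying flat beside the dock, 178 x 110 x 26; origin: centre of its underside
- hardback: closed dark blue hardback lying flat behind the pack, 190 x 130 x 32; origin: centre of its underside
- tape_dispenser: small desk tape dispenser, 100 x 34 x 62 high, beside the dock; origin: centre of its underside
- date_stamp: wooden hand stamp standing upright behind the dock, 38 across, 72 high; origin: centre of its underside
- label_roll: roll of paper labels lying flat, 72 across, 30 high; origin: centre of its underside
- pencil_cup: white mug-sized cup, 72 across, 95 high; origin: centre of its underside
There are look-alikes about, which are no part of the job. What is shaped like the pack but brown or pink is not meant.

How it is judged:
At the end, for the whole second after the job is handed in: Pack flat on the desk, plug in the socket, at rest: origin 40 to 49 mm before the mouth plane (home is 45), within 24 mm of the dock's middle, axes aligned within 0.08 rad, tilt under 0.05 rad, underside under 6 mm high, charge plunger pressed over 10 mm of its 14 (x of pack in the frame of dock between -0.049 and -0.04 m and y of pack in the frame of dock between -0.024 and 0.024 m and z of pack in the frame of dock below 0.006 m and angle between the x axis of pack and the x axis of dock, either way round below 0.08 rad and angle between pack's own z axis and vertical below 0.05 rad and value of joint charge_plunger above 0.01 m and linear speed of pack below 0.01 m/s); the robot touches nothing.
It fails at once if the pack is lifted or tipped off the desk (height (world z) of pack above 0.02 m or angle between pack's own z axis and vertical above 0.3 rad).
It fails at once if a book or desk thing is disturbed (moved over 30 mm) (distance of any of paperback, hardback, tape_dispenser, date_stamp, label_roll, pencil_cup from where it was at the start of the episode above 0.03 m).
It also fails if it takes over 72 s, if anything falls off the work surface, if the arm or the gripper's body presses on something with over 40 N, if the wrist force passes 120 N, or if a joint passes its speed limit or range.

### The arm

A 7-joint arm with a two-finger parallel gripper is mounted at the origin on the work surface. World frame = base frame: x ahead of the robot, y to its left, z up, the work surface at z = 0. Lengths are in m, angles in rad, forces in N, time in s.
With the tool pointing down it reaches from about 0.4 to 0.875 m from the base axis. Payload 19.3 kg.
Tool frame: the origin (TCP) lies on the centre line of the jaws, within the pads' length; the fingertips stand 14 mm ahead of it and the grasp point (between the pads) lies 5 mm behind it; z points along the fingers, y is the line along which they close (so a half turn about z gives the same grasp; the last joint's range is limited). The gripper opens to 85 mm and grips with 20 to 120 N. Pads are 22 mm wide; open, the fingers measure 114 mm over their backs; the gripper's body (76 mm by 85 mm) begins 54 mm behind the grasp point. The pads swing forward as they close: fully open they stand 13 mm farther back than shut.
Start: joints at [1.177, 0.521, -0.036, 1.599, 0.021, 1.021, -0.113], TCP at [0.199, -0.593, 0.245] pointing down, gripper open.
Joint ranges: [-2.91, 2.91], [-0.3, 2.13], [-1.5, 1.42], [0.17, 2.43], [-1.26, 4.41], [0.16, 1.93], [-2.52, 2.52]. Speed limits (rad/s): [1.89, 1.89, 2.39, 2.39, 3.01, 3.01, 3.01].

### API

Orientations are given as [roll, pitch, yaw] about the fixed x, y, z axes, in that order (R = Rz(yaw) Ry(pitch) Rx(roll)).
In Python, from workcell import bot, grab_frame, regions_of gives the robot as it stands. The module is installed in compiled form; this text tells all that it offers.
- The arm moves only by the tool play_rows, never from a script. Its argument "plan" is a list of rows, each a list of 3 entries, a list of its own where there are three numbers: the shift along the tool's x, y, z in units of 2.5 cm (1.0 is 2.5 cm), then the turn, a rotation vector about the tool's x, y, z in units of 0.15 rad (1.0 is 0.15 rad), then the closure, from -1 (fully open) to 1 (shut). In form: [[[tx, ty, tz], [rx, ry, rz], jaw], ...]. A call has 1 to 20 rows; each row shifts and turns the commanded pose from where the row before left it, along the tool's axes as they then stand; what a row does not reach is not made up. A row lasts 1/8 s, in which the tool goes at most 62.5 mm and 10.7 degrees, less where a joint would pass 70% of its speed; a pose out of reach is approached as far as the arm can. A call with a number of a shift or a turn outside -1 to 1 is refused whole. A call with a gripper value outside its range is refused whole. The fingers move at their own pace and stop on an object; "newtons" is the grip in N (left out, the last holds). Time passes only in rows, so rows that do not move let the fingers close. It gives the time, the measured TCP pose, the force, the opening and the grip force at its end, in the units of the state.
- bot.observe(): the state, without advancing time (a new reading comes with each control period).
- grab_frame(name): name is "scene" or "top"; returns a dict with "pixels" (384x512x3 uint8, red, green, blue), "depth" (384x512 float32, m along the optical axis (not along the pixel's ray), 0 where there is no reading), "camera_matrix" (3x3 intrinsics, pixels), "R" (3x3) and "t" (3): a world point X has camera coordinates R X + t. Camera axes: x right, y down, z forward; pixel columns grow to the right and rows downward; lengths in m; the calibration is good to about 2 mm. A picture is of the moment at which its call begins.
- bot.job_done(): hands the job in; it is judged then, once.
Trained networks look in the newest picture that a camera, given by its name, has taken for a name from the list of things; names that differ only in an ending like _2 or _b are one class to them, and where a whole thing is asked for, a point or a joint stands for the part that bears it (a point fixed in the world has none). Each returns a list of dicts, best first, with "p" (0 to 1); they miss things now and then, are a little off and sometimes report something else, mostly with a low value. They report only what shows in the picture. A call takes as long as a camera call. They do not tell look-alikes from the thing itself.
- regions_of(thing, camera): "mask" (384x512 bool, what is visible of it) and "box" ([left, top, right, bottom] in pixels, round what is visible of it).
The state is a dict: "clock": time; "qpos": joint angles; "qd": joint speeds; "joint_efforts": joint torques, N m; "position": TCP position; "tool_rot": TCP orientation; "force": force on the tool from outside, world axes, zero at the start; "moment": the same for the moment, N m; "grip_width": finger opening in m; "finger_force": force on a finger pad.
Only numpy, scipy, OpenCV 4.12 (cv2) and the standard library are available. Lean on these libraries where they do the work, as an engineer would, in place of code of your own. Each camera call takes 0.05 s, during which the arm holds its last target. There are 200 camera calls.

## Working session

There is one attempt and no reset: what is moved stays moved. The work goes in short steps, Python scripts to look and compute and a tool call to move; the robot and the scene stay as the last step left them, time stands still between calls to the robot, and variables do not carry over. Pictures are saved under pics/ and viewed, at most 10 in all, crops included, and the job is handed in when it is done.

Besides the shell and the picture viewer there is one more tool, called after ">>>" by a JSON object that holds its "name" and its "arguments". play_rows: Moves the arm, as the interface text tells. Its arguments: {"type":"object","properties":{"plan":{"type":"array"},"newtons":{"type":"number"}},"required":["plan"]}

```bash
mkdir -p pics; cat > h.py <<'E'
import numpy as np, cv2
from workcell import bot, grab_frame, regions_of
def cloud(f):
    d=f["depth"]; K=f["camera_matrix"]; v,u=np.indices(d.shape)
    c=np.stack([(u-K[0,2])/K[0,0]*d,(v-K[1,2])/K[1,1]*d,d],-1)
    X=(c-f["t"])@f["R"]; X[d<=0]=np.nan
    return X
def save(n,a): cv2.imwrite(n,a[...,::-1])
E
python3 - <<'E'
from h import *
o=bot.observe(); print({k:np.round(v,3) for k,v in o.items()})
fs={}
for c in("scene","top"):
    f=grab_frame(c); fs[c]=f; save(f"pics/{c}0.png",f["pixels"]); X=cloud(f)
    print(c,"cam at",np.round(-f["R"].T@f["t"],3))
    for t in("pack","dock","paperback","hardback","tape_dispenser","date_stamp","label_roll","pencil_cup"):
        for r in regions_of(t,c)[:4]:
            P=X[r["mask"]]; P=P[~np.isnan(P[:,0])]
            print(t,round(r["p"],2),r["box"],np.round(np.median(P,0),3),np.round(np.percentile(P,2,0),3),np.round(np.percentile(P,98,0),3))
np.save("f0.npy",fs,allow_pickle=True)
E
```

```text
{'clock': np.float64(0.0), 'qpos': array([ 1.177,  0.522, -0.036,  1.6  ,  0.021,  1.021, -0.113]), 'qd': array([-0.001,  0.   , -0.001, -0.002, -0.001, -0.   , -0.   ]), 'joint_efforts': array([-0.0000e+00, -9.2713e+01,  1.9790e+00, -3.6995e+01,  1.8000e-02,
        8.0000e-03, -0.0000e+00]), 'position': array([ 0.199, -0.592,  0.245]), 'tool_rot': array([-3.14 ,  0.   ,  0.324]), 'force': array([-0.884, -0.407,  0.108]), 'moment': array([ 0.025, -0.017, -0.003]), 'finger_force': np.float64(0.0), 'grip_width': np.float64(0.085)}
scene cam at [1.229 0.048 0.745]
pack 0.93 [234.2, 172.7, 298.1, 211.3] [0.497 0.058 0.037] [ 0.436 -0.027  0.003] [0.553 0.127 0.046]
pack 0.84 [300.2, 131.1, 336.0, 169.1] [0.329 0.208 0.038] [ 0.205  0.149 -0.001] [0.376 0.264 0.047]
pack 0.71 [365.7, 122.2, 399.2, 166.7] [0.262 0.408 0.037] [ 0.174  0.365 -0.001] [0.328 0.47  0.047]
dock 0.62 [165.9, 162.9, 221.9, 222.3] [ 0.558 -0.153  0.063] [ 0.435 -0.212  0.003] [ 0.612 -0.08   0.068]
hardback 0.86 [332.4, 176.2, 406.3, 227.7] [0.535 0.336 0.031] [0.446 0.241 0.001] [0.593 0.427 0.034]
tape_dispenser
[... 1171 characters left out ...]
0.271  0.002] [ 0.756 -0.096  0.032]
paperback 0.25 [218.5, 183.6, 266.4, 218.0] [0.476 0.057 0.042] [ 0.429 -0.019  0.009] [0.54  0.125 0.05 ]
hardback 0.76 [134.7, 177.4, 191.8, 221.3] [0.51  0.334 0.032] [0.441 0.241 0.005] [0.583 0.429 0.038]
tape_dispenser 0.84 [287.0, 229.4, 318.0, 241.6] [ 0.357 -0.162  0.041] [ 0.338 -0.21   0.005] [ 0.381 -0.115  0.063]
date_stamp 0.41 [326.2, 171.7, 342.3, 185.2] [ 0.56  -0.294  0.034] [ 0.548 -0.312  0.002] [ 0.58  -0.28   0.072]
label_roll 0.69 [239.1, 130.1, 258.6, 152.5] [0.73  0.02  0.028] [ 0.699 -0.013  0.002] [0.768 0.051 0.035]
pencil_cup 0.93 [366.9, 250.6, 393.1, 270.9] [ 0.271 -0.43   0.049] [ 0.237 -0.448 -0.002] [ 0.301 -0.384  0.096]
```

View pics/scene0.png

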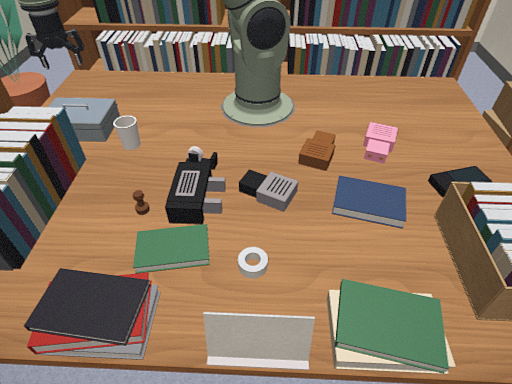

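View pics/top0.png

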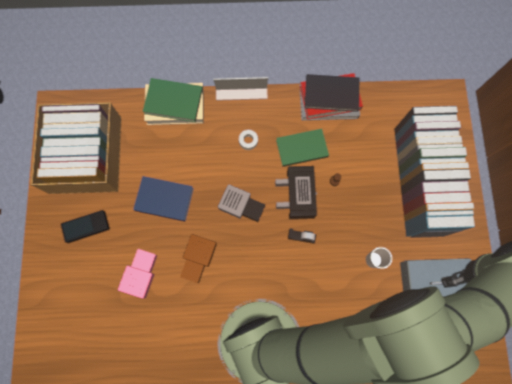

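Scene view: three pack-shaped things: grey/black at scene (268,190), brown at (318,150) and pink at (380,142). Grey with a black plug fits the description; brown and pink are the look-alikes. The dock is at (193,190) with its cheeks pointing toward the pack, and the top view agrees. I'll confirm in a crop and fit the poses.

```bash
cat >> h.py <<'E'
def topfit(X,zlo,zhi,box):
    m=(X[...,2]>zlo)&(X[...,2]<zhi)&(X[...,0]>box[0])&(X[...,0]<box[1])&(X[...,1]>box[2])&(X[...,1]<box[3])
    P=X[m][:,:2]
    (c,s,a)=cv2.minAreaRect((P*1000).astype(np.float32))
    return m,P,np.round(c,1),np.round(s,1),round(a,2)
E
python3 - <<'E'
from h import *
fs=np.load("f0.npy",allow_pickle=True).item()
for c in fs:
    f=fs[c];X=cloud(f)
    for n,zl,zh,b in(("case",.0415,.056,(.40,.58,-.06,.16)),("plug",.030,.0405,(.40,.58,-.06,.16)),("hood",.060,.08,(.38,.65,-.26,-.06)),("cheeks",.036,.055,(.38,.65,-.13,-.03))):
        m,P,ce,s,a=topfit(X,zl,zh,b); print(c,n,len(P),ce,s,a,np.round(P.mean(0)*1000,1))
        if n=="cheeks":
            k,l,st,cc=cv2.connectedComponentsWithStats(m.astype(np.uint8))
            for i in range(1,k):
                if st[i,4]>8:
                    Q=X[l==i][:,:2]*1000; print("  comp",st[i],cv2.minAreaRect(Q.astype(np.float32)),Q.mean(0),Q.min(0),Q.max(0))
a=fs["scene"]["pixels"][125:235,150:310]; b=fs["top"]["pixels"][150:260,200:360]
save("pics/crop1.png",cv2.resize(np.vstack([a,b]),None,fx=2.7,fy=2.7,interpolation=cv2.INTER_CUBIC))
E
```

```text
scene case 695 [496.6  77.7] [89.5 95.5] 65.03 [498.5  77.6]
scene plug 460 [484.9  45.9] [158.1  90.3] 64.35 [480.2  22.9]
scene hood 1633 [ 519.  -168.3] [ 96.7 188. ] 89.98 [ 528.5 -167.4]
scene cheeks 267 [ 497.8 -101.4] [ 53.8 231.4] 89.27 [ 522.2 -105.5]
  comp [211 158   4   3  11] ((385.60919189453125, -122.15966796875), (6.566855430603027, 9.252225875854492), 4.956546306610107) [ 385.15519561 -122.55802318] [ 381.93836906 -126.86541026] [ 388.70961785 -117.71980473]
  comp [206 167  19  25 118] ((479.44757080078125, -98.98217010498047), (45.763362884521484, 101.73370361328125), 89.74744415283203) [ 476.68466232 -103.91580399] [ 428.48231744 -121.9018837 ] [530.22107879 -76.11262189]
  comp [198 198  24  18 135] ((583.23046875, -101.66795349121094), (46.571319580078125, 66.16868591308594), 81.06947326660156) [ 572.55667573 -105.12633972] [ 551.22750212 -129.75999184] [613.25754571 -75.36944755]
top case 540 [482.2  52.7] [142.7  95.1] 64.22 [492.6  76.4]
top plug 379 [480.6  47.4] [156.   95.4] 66.07 [465.4  20.7]
top hood 1285 [ 517.1 -168.4] [ 95.7 185.2] 89.89 [ 515.8 -168. ]
top cheeks 150 [484.9 -79.6] [209.3  92.5] 2.23 [ 508.3 -102.7]
  comp [276 179  13   6  61] ((559.9703369140625, -98.6316146850586), (17.679447174072266, 44.2264289855957), 0.01127080712467432) [559.93795315 -98.92879904] [ 551.12630271 -120.74355078] [568.810211   -76.51910937]
  comp [277 202  13   5  61] ((474.46044921875, -98.70571899414062), (44.39653778076172, 17.016372680664062), 89.85729217529297) [474.24189219 -99.02547274] [ 465.94590862 -120.92388621] [482.99476022 -76.49861246]
  comp [290 211   3   7   9] ((434.9812316894531, -121.726318359375), (21.777761459350586, 6.482616424560547), 17.909332275390625) [ 433.65135557 -122.31631458] [ 424.88002753 -128.15901961] [ 446.33920572 -120.51997633]
```

View pics/crop1.png

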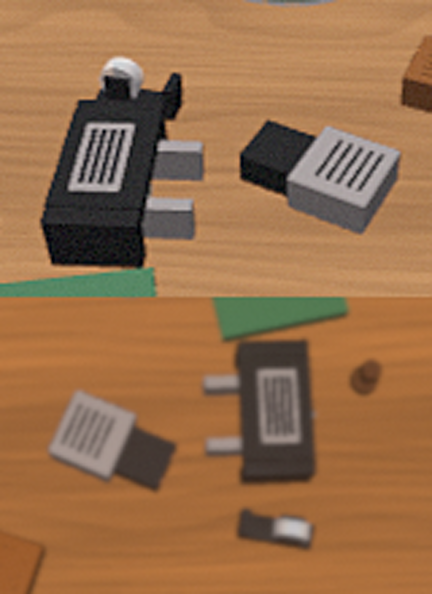

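The crop shows the grey pack with its black plug facing the dock (top-crop plug at about (145,458)), with two cheeks at (222,384) and (222,446). The plug is 66 mm wide and fits the jaws, so I can grip it to slide and turn the pack, insert it most of the way, then push from behind.

The pack origin is about (497,78) mm at yaw −115°. The dock yaw is −90°, the mouth is at y≈−76 and the cheek centre at x≈517.

>>> {"name": "play_rows", "arguments": {"plan": [[[0.91, -0.99, 0], [0, 0, 0], -1], [[0.91, -0.99, 0], [0, 0, 0], -1], [[0.91, -0.99, 0], [0, 0, 0], -1], [[0.91, -0.99, 0], [0, 0, 0], -1], [[0.91, -0.99, 0], [0, 0, 0], -1], [[0.91, -0.99, 0], [0, 0, 0], -1], [[0.91, -0.99, 0], [0, 0, 0], -1], [[0.91, -0.99, 0], [0, 0, 0], -1], [[0.91, -0.99, 0], [0, 0, 0], -1], [[0.91, -0.99, 0], [0, 0, 0], -1], [[0.91, -0.99, 0], [0, 0, 0], -1], [[0.91, -0.99, 0], [0, 0, 0], -1], [[0.91, -0.99, 0], [0, 0, 0], -1], [[0.91, -0.99, 0], [0, 0, 0], -1], [[0.91, -0.99, 0], [0, 0, 0], -1], [[0.91, -0.99, 0], [0, 0, 0], -1], [[0.91, -0.99, 0], [0, 0, 0], -1], [[0.91, -0.99, 0], [0, 0, 0], -1], [[0.91, -0.99, 0], [0, 0, 0], -1], [[0.91, -0.99, 0], [0, 0, 0], -1]]}}

```text
clock: 3.4
position: [0.4731, 0.0225, 0.2454]
tool_rot: [3.141, -0.0, 0.324]
force: [0.3, -0.5, 0.3]
grip_width: 0.0852
finger_force: 0.0
```

>>> {"name": "play_rows", "arguments": {"plan": [[[0, 0, 0.5], [0, 0, -0.9], -1], [[0, 0, 0.5], [0, 0, -0.9], -1], [[0, 0, 0.5], [0, 0, -0.9], -1], [[0, 0, 0.5], [0, 0, -0.9], -1], [[0, 0, 0.5], [0, 0, -0.9], -1], [[0, 0, 0.5], [0, 0, -0.9], -1], [[0, 0, 0], [0, 0, 0], -1], [[0, 0, 0], [0, 0, 0], -1]]}}

```text
clock: 4.4
position: [0.4729, 0.0215, 0.1707]
tool_rot: [3.141, -0.0, 1.13]
force: [0.2, 0.5, -0.2]
grip_width: 0.0852
finger_force: 0.0
```

>>> {"name": "play_rows", "arguments": {"plan": [[[0, -0.09, 0.9], [0, 0, 0], -1], [[0, 0, 0.9], [0, 0, 0], -1], [[0, 0, 0.9], [0, 0, 0], -1], [[0, 0, 0.9], [0, 0, 0], -1], [[0, 0, 0.8], [0, 0, 0], -1], [[0, 0, 0.6], [0, 0, 0], -1], [[0, 0, 0.5], [0, 0, 0], -1], [[0, 0, 0.3], [0, 0, 0], -1], [[0, 0, 0], [0, 0, 0], -1], [[0, 0, 0], [0, 0, 0], -1]]}}

```text
clock: 5.65
position: [0.4709, 0.0225, 0.0257]
tool_rot: [3.141, -0.0, 1.134]
force: [0.1, -0.2, -0.3]
grip_width: 0.0849
finger_force: 0.0
```

```bash
python3 - <<'E'
from h import *
a=grab_frame("scene")["pixels"][60:240,140:350]
save("pics/s2.png",cv2.resize(a,None,fx=3,fy=3,interpolation=cv2.INTER_CUBIC))
E
```

```text
(no output)
```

View pics/s2.png

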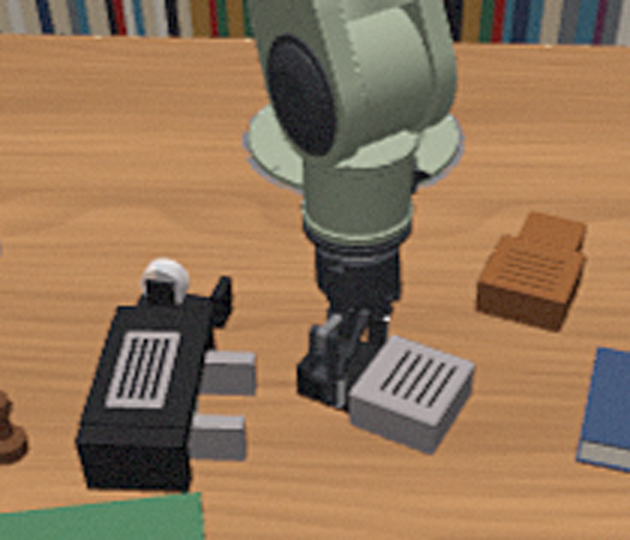

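The crop shows the fingers straddling the black plug at about (340,360), just in front of the case. Now I'll close gently.

>>> {"name": "play_rows", "arguments": {"newtons": 25, "plan": [[[0, 0, 0], [0, 0, 0], -0.3], [[0, 0, 0], [0, 0, 0], 0], [[0, 0, 0], [0, 0, 0], 0], [[0, 0, 0], [0, 0, 0], 0], [[0, 0, 0], [0, 0, 0], 0], [[0, 0, 0], [0, 0, 0], 0]]}}

```text
clock: 6.45
position: [0.4707, 0.0224, 0.0257]
tool_rot: [3.141, 0.0, 1.134]
force: [-2.1, -0.7, 6.8]
grip_width: 0.0654
finger_force: 26.1
```

>>> {"name": "play_rows", "arguments": {"plan": [[[0, 0, 0], [0, 0, -0.36], 0], [[0, 0, 0], [0, 0, -0.36], 0], [[0, 0, 0], [0, 0, -0.36], 0], [[0, 0, 0], [0, 0, -0.36], 0], [[0, 0, 0], [0, 0, -0.36], 0], [[0, 0, 0], [0, 0, -0.37], 0], [[0, 0, 0], [0, 0, -0.37], 0], [[0, 0, 0], [0, 0, -0.37], 0], [[0, 0.3, 0], [0, 0, 0], 0], [[0, 0.3, 0], [0, 0, 0], 0], [[0, 0.3, 0], [0, 0, 0], 0], [[0, 0.3, 0], [0, 0, 0], 0], [[0, 0.3, 0], [0, 0, 0], 0], [[-0.2, 0.35, 0], [0, 0, 0], 0], [[-0.4, 0, 0], [0, 0, 0], 0], [[0, 0, 0], [0, 0, 0], 0]]}}

```text
clock: 8.45
position: [0.5176, 0.0071, 0.0257]
tool_rot: [3.14, -0.0, 1.569]
force: [1.3, -1.5, 4.6]
grip_width: 0.0655
finger_force: 28.7
```

```bash
python3 - <<'E'
from h import *
fs={c:grab_frame(c) for c in("scene","top")}
for c in fs:
    X=cloud(fs[c])
    for n,zl,zh,b in(("case",.0415,.055,(.44,.60,.03,.13)),("hood",.060,.08,(.38,.65,-.26,-.115)),("cheekR",.0415,.055,(.45,.50,-.112,-.06)),("cheekL",.0415,.055,(.54,.59,-.112,-.06)),("caserow",.0415,.055,(.44,.60,.065,.12))):
        m,P,ce,s,a=topfit(X,zl,zh,b); print(c,n,len(P),ce,s,a,np.round(P.min(0)*1000),np.round(P.max(0)*1000))
a=fs["scene"]["pixels"][100:240,140:320]; b=fs["top"]["pixels"][150:240,200:380]
save("pics/s3.png",cv2.resize(np.vstack([a,b]),None,fx=2.6,fy=2.6,interpolation=cv2.INTER_CUBIC))
E
```

```text
scene case 680 [518.   70.6] [94.4 82.5] 1.07 [470.  30.] [566. 112.]
scene hood 1626 [ 519.6 -167.8] [ 95.9 187.7] 89.74 [ 426. -216.] [ 613. -120.]
scene cheekR 41 [476.1 -94. ] [17.3 35. ] 3.11 [ 467. -112.] [485. -76.]
scene cheekL 51 [561.  -93.6] [18.3 36.2] 1.75 [ 552. -112.] [571. -75.]
scene caserow 384 [517.7  88.6] [46.9 94.4] 89.6 [470.  65.] [565. 112.]
top case 403 [515.2  70.1] [79.7 94.1] 89.11 [468.  30.] [563. 111.]Traceback (most recent call last):
  File "<stdin>", line 6, in <module>
    return umr_minimum(a, axis, None, out, keepdims, initial, where)
ValueError: zero-size array to reduction operation minimum which has no identity
```

>>> {"name": "play_rows", "arguments": {"plan": [[[-0.2, 0.04, 0], [0, 0, 0], 0], [[-0.3, 0, 0], [0, 0, 0], 0], [[-0.3, 0, 0], [0, 0, 0], 0], [[-0.3, 0, 0], [0, 0, 0], 0], [[-0.2, 0, 0], [0, 0, 0], 0], [[-0.15, 0, 0], [0, 0, 0], 0], [[-0.1, 0, 0], [0, 0, 0], 0], [[-0.1, 0, 0], [0, 0, 0], 0], [[0, 0, 0], [0, 0, 0], 0]]}}

```text
clock: 9.68
position: [0.5183, -0.0327, 0.0257]
tool_rot: [3.141, -0.001, 1.571]
force: [1.7, 6.3, 6.0]
grip_width: 0.0655
finger_force: 29.1
```

```bash
python3 - <<'E'
from h import *
fs={c:grab_frame(c) for c in("scene","top")}
X=cloud(fs["scene"])
for n,zl,zh,b in(("case",.0415,.055,(.44,.60,-.02,.13)),):
    m,P,ce,s,a=topfit(X,zl,zh,b); print(n,len(P),ce,s,a,np.round(P.min(0)*1000),np.round(P.max(0)*1000))
print(bot.observe()["force"],bot.observe()["moment"])
a=fs["scene"]["pixels"][100:240,140:320]; b=fs["top"]["pixels"][150:240,200:380]
save("pics/s3.png",cv2.resize(np.vstack([a,b]),None,fx=2.6,fy=2.6,interpolation=cv2.INTER_CUBIC))
E
```

```text
case 721 [519.1  27. ] [94.4 87.2] 0.57 [472. -16.] [567.  71.]
[1.29652966 5.80469906 6.22181436] [ 1.247106    0.18557769 -0.19178427]
```

View pics/s3.png

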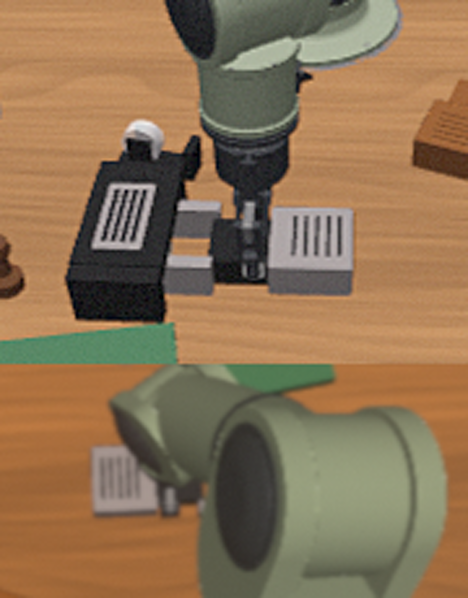

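The picture shows the plug (235,245) between the two cheeks. The force is only sliding friction, so it is in. Next I slide deeper while still gripping.

>>> {"name": "play_rows", "arguments": {"plan": [[[-0.15, 0, 0], [0, 0, 0], 0], [[-0.2, 0, 0], [0, 0, 0], 0], [[-0.2, 0, 0], [0, 0, 0], 0], [[-0.2, 0, 0], [0, 0, 0], 0], [[-0.1, 0, 0], [0, 0, 0], 0], [[0, 0, 0], [0, 0, 0], 0]]}}

```text
clock: 10.52
position: [0.5184, -0.054, 0.0257]
tool_rot: [3.141, -0.001, 1.571]
force: [0.6, 5.5, 7.3]
grip_width: 0.0656
finger_force: 29.1
```

>>> {"name": "play_rows", "arguments": {"plan": [[[0, 0, 0], [0, 0, 0], -0.6], [[0, 0, 0], [0, 0, 0], -1], [[0, 0, 0], [0, 0, 0], -1], [[0, 0, 0], [0, 0, 0], -1], [[0, 0, -0.6], [0, 0, 0], -1], [[0, 0, -0.9], [0, 0, 0], -1], [[0, 0, -0.9], [0, 0, 0], -1], [[0, 0, -0.9], [0, 0, 0], -1], [[0, 0, -0.7], [0, 0, 0], -1], [[0.8, 0, 0], [0, 0, 0], 0], [[0.9, 0, 0], [0, 0, 0], 1], [[0.9, 0, 0], [0, 0, 0], 1], [[0.9, 0, 0], [0, 0, 0], 1], [[0.9, 0, 0], [0, 0, 0], 1], [[0.9, 0, 0], [0, 0, 0], 1], [[0.5, 0, 0], [0, 0, 0], 1], [[0, 0, 0], [0, 0, 0], 1], [[0, 0, 0], [0, 0, 0], 1]]}}

```text
clock: 12.78
position: [0.518, 0.0889, 0.1253]
tool_rot: [-3.141, 0.001, 1.569]
force: [0.1, -0.8, -0.0]
grip_width: -0.0001
finger_force: 0.0
```

```bash
python3 - <<'E'
from h import *
f=grab_frame("scene"); X=cloud(f)
for n,zl,zh,b in(("case",.0415,.055,(.44,.60,-.06,.10)),("cheekR",.0415,.055,(.45,.50,-.112,-.06)),("cheekL",.0415,.055,(.54,.59,-.112,-.06))):
    m,P,ce,s,a=topfit(X,zl,zh,b); print(n,len(P),ce,s,a,np.round(P.min(0)*1000),np.round(P.max(0)*1000))
E
```

```text
case 703 [518.9   6.3] [89.3 95.6] 89.49 [471. -38.] [567.  51.]
cheekR 45 [475.9 -94.2] [20.  34.6] 5.98 [ 465. -112.] [485. -76.]
cheekL 49 [561.8 -94.3] [35.2 16.4] 87.01 [ 553. -112.] [570. -76.]
```

>>> {"name": "play_rows", "arguments": {"plan": [[[0, 0, 0.8], [0, 0, 0], 1], [[0, 0, 0.9], [0, 0, 0], 1], [[0, 0, 0.9], [0, 0, 0], 1], [[0, 0, 0.7], [0, 0, 0], 1], [[0, 0, 0.5], [0, 0, 0], 1], [[-0.4, 0, 0], [0, 0, 0], 1], [[-0.4, 0, 0], [0, 0, 0], 1], [[-0.2, 0, 0], [0, 0, 0], 1], [[-0.2, 0, 0], [0, 0, 0], 1], [[-0.2, 0, 0], [0, 0, 0], 1], [[-0.2, 0, 0], [0, 0, 0], 1], [[-0.2, 0, 0], [0, 0, 0], 1], [[-0.2, 0, 0], [0, 0, 0], 1], [[-0.2, 0, 0], [0, 0, 0], 1], [[0, 0, 0], [0, 0, 0], 1]]}}

```text
clock: 14.7
position: [0.5184, 0.0353, 0.0307]
tool_rot: [3.14, -0.001, 1.571]
force: [0.5, 2.8, 1.9]
grip_width: 0.0003
finger_force: 1.6
```

```bash
cat > look.py <<'E'
from h import *
f=grab_frame("scene"); X=cloud(f)
for n,zl,zh,b in(("case",.0415,.055,(.44,.60,-.0735,.10)),):
    m,P,ce,s,a=topfit(X,zl,zh,b); print(n,len(P),ce,s,a,np.round(P.min(0)*1000),np.round(P.max(0)*1000))
o=bot.observe(); print(o["force"],o["position"])
save("pics/l%d.png"%int(o["clock"]*100),cv2.resize(f["pixels"][100:240,140:320],None,fx=3,fy=3,interpolation=cv2.INTER_CUBIC))
E
python3 look.py; ls pics
```

```text
case 698 [517.8 -10.7] [107.1  94.6] 89.98 [470. -64.] [565.  43.]
[1.92805616 3.95359774 2.33160815] [0.51838576 0.03535343 0.03067499]
crop1.png
l1475.png
s2.png
s3.png
scene0.png
top0.png
```

>>> {"name": "play_rows", "arguments": {"plan": [[[-0.1, 0, 0], [0, 0, 0], 1], [[-0.1, 0, 0], [0, 0, 0], 1], [[-0.1, 0, 0], [0, 0, 0], 1], [[-0.06, 0, 0], [0, 0, 0], 1], [[0, 0, 0], [0, 0, 0], 1]]}}

```text
clock: 15.38
position: [0.5183, 0.0269, 0.0307]
tool_rot: [3.141, -0.001, 1.571]
force: [0.3, 7.3, 5.2]
grip_width: 0.0
finger_force: 3.4
```

>>> {"name": "play_rows", "arguments": {"plan": [[[-0.04, 0, 0], [0, 0, 0], 1], [[0, 0, 0], [0, 0, 0], 1]]}}

```text
clock: 15.62
position: [0.5183, 0.0261, 0.0306]
tool_rot: [3.141, -0.001, 1.571]
force: [-0.8, 7.5, 4.3]
grip_width: -0.0001
finger_force: 3.8
```

>>> {"name": "play_rows", "arguments": {"plan": [[[-0.04, 0, 0], [0, 0, 0], 1], [[0, 0, 0], [0, 0, 0], 1]]}}

```text
clock: 15.88
position: [0.5183, 0.0251, 0.0307]
tool_rot: [3.14, -0.002, 1.571]
force: [-0.3, 6.9, 5.6]
grip_width: 0.0
finger_force: 3.8
```

>>> {"name": "play_rows", "arguments": {"plan": [[[-0.04, 0, 0], [0, 0, 0], 1], [[-0.04, 0, 0], [0, 0, 0], 1], [[0, 0, 0], [0, 0, 0], 1]]}}

```text
clock: 16.25
position: [0.5186, 0.0246, 0.0307]
tool_rot: [3.14, -0.004, 1.572]
force: [1.4, 15.9, 0.7]
grip_width: 0.0001
finger_force: 7.9
```

```bash
python3 look.py; ls pics
```

```text
case 689 [519.1 -21. ] [ 96.6 105.6] 0.48 [471. -73.] [568.  32.]
[ 1.06856414 15.96788224  1.52785132] [0.51854922 0.02462012 0.03066451]
crop1.png
l1475.png
l1630.png
s2.png
s3.png
scene0.png
top0.png
```

Contact force jumped to 16 N at the predicted home position. I'll firm it up slightly, then retreat.

>>> {"name": "play_rows", "arguments": {"plan": [[[-0.03, 0, 0], [0, 0, 0], 1], [[0, 0, 0], [0, 0, 0], 1]]}}

```text
clock: 16.55
position: [0.5186, 0.0246, 0.0307]
tool_rot: [3.14, -0.004, 1.573]
force: [1.7, 19.7, 1.6]
grip_width: -0.0
finger_force: 9.8
```

>>> {"name": "play_rows", "arguments": {"plan": [[[0.2, 0, 0], [0, 0, 0], 1], [[0.5, 0, 0], [0, 0, 0], 1], [[0.7, 0, 0], [0, 0, 0], 1], [[0, 0, -0.8], [0, 0, 0], 1], [[0, 0, -0.9], [0, 0, 0], 1], [[0, 0, -0.9], [0, 0, 0], 1], [[0.5, 0, -0.9], [0, 0, 0], 1], [[0.5, 0, 0], [0, 0, 0], 1], [[0, 0, 0], [0, 0, 0], 1]]}}

```text
clock: 17.68
position: [0.5176, 0.0826, 0.1174]
tool_rot: [-3.141, -0.0, 1.572]
force: [-0.4, 0.2, -1.2]
grip_width: -0.0
finger_force: 0.0
```

```bash
python3 look.py; mv pics/l1[7-9]*.png pics/fin.png; ls pics
```

```text
case 713 [518.6 -29.8] [95.7 87.3] 0.01 [471. -73.] [566.  14.]
[-0.09751118 -0.01682187 -0.36043861] [0.51750687 0.08170931 0.11711358]
crop1.png
fin.png
l1475.png
l1630.png
s2.png
s3.png
scene0.png
top0.png
```

View pics/fin.png

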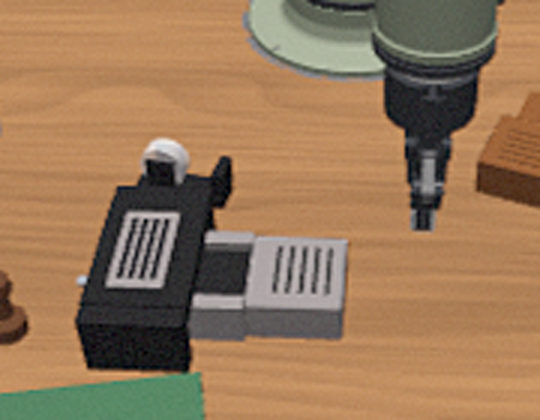

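The pack case (295,285) meets both cheeks' ends. Its back edge is at y=14, which is home, and the steel tail shows at the dock's back (82,282). The arm is clear, so I'm handing in.

```bash
python3 -c "
from workcell import bot
print(bot.job_done())"
```

```text
the job is handed in; nothing more can be done
None
```

I slid the pack into the dock without lifting it, and it sits home against the cheeks: the push force rose to about 20 N at the stop, and the plunger's tail shows behind the dock. The arm is clear, no book or desk thing was touched, and the job was handed in with the clock at about 18 s; no verdict was returned.

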